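Load the pipe sleeve on its peg and close the bay

ROBOT

A 6-joint arm with a two-finger parallel gripper is mounted at the origin on the work surface. World frame = base frame: x ahead of the robot, y to its left, z up, the work surface at z = 0. Lengths are in m, angles in rad, forces in N, time in s.
With the tool pointing down it reaches from about 0.4 to 0.925 m from the base axis. Payload 3.4 kg.
Tool frame: the origin (TCP) lies at the very end of the fingers, on their centre line; the grasp point (between the pads) lies robot.grip_depth behind it (robot.grip_depth is the distance from the TCP to the grasp point, in m); z points along the fingers, y is the line along which they close (so a half turn about z gives the same grasp; the last joint's range is limited). The gripper opens to 85 mm and grips with 20 to 120 N. Pads are 22 mm wide; open, the fingers measure 114 mm over their backs; the gripper's body (76 mm by 85 mm) begins 54 mm behind the grasp point. The pads swing forward as they close: fully open they stand 13 mm farther back than shut.
Start: joints at [1.077, 0.307, 1.506, -0, 1.328, -0.073], TCP at [0.234, 0.525, 0.231] pointing down, gripper open.
Joint ranges: [-3.12, 3.12], [-1.05, 2.28], [0.14, 2.33], [-1.42, 4.57], [0.1, 2.73], [-2.68, 2.68]. Speed limits (rad/s): [2.57, 2.57, 3.14, 3.14, 3.14, 3.14].

INTERFACE

Orientations are given as [roll, pitch, yaw] about the fixed x, y, z axes, in that order (R = Rz(yaw) Ry(pitch) Rx(roll)).
In Python, from rig import robot, optics gives the robot as it stands.
- The arm moves only by the tool step_arm, never from a script. Its argument "increments" is one flat list of numbers, 7 for each row, row after row: the turn, a rotation vector about the tool's x, y, z as a fraction of full scale, then the shift along the tool's x, y, z as a fraction of full scale, then the opening, from -1 (shut) to 1 (fully open). In form: [rx, ry, rz, dx, dy, dz, fingers, rx, ry, rz, dx, dy, dz, fingers, ...]. A call has 1 to 10 rows; each row shifts and turns the commanded pose from where the row before left it, along the tool's axes as they then stand; what a row does not reach is not made up. Full scale, the value 1, is 150 mm for a shift and 45 degrees for a turn. A row lasts 1/8 s, in which the tool goes at most 62.5 mm and 10.7 degrees, less where a joint would pass 70% of its speed; a pose out of reach is approached as far as the arm can. A call with a number of a shift or a turn outside -1 to 1 is refused whole. A call with a gripper value outside its range is refused whole. The fingers move at their own pace and stop on an object; "squeeze" is the grip in N (left out, the last holds). Time passes only in rows, so rows that do not move let the fingers close. It gives the time, the measured TCP pose, the force, the opening and the grip force at its end, in the units of the state.
- robot.state(): the state, without advancing time (a new reading comes with each control period).
- optics.read_camera(name): name is "side" or "top"; returns the picture (480x640x3 uint8, blue, green, red); there is no depth.
- optics.camera_params(name): a dict with "fov_y" (degrees; the focal length in pixels is half the picture's height over the tangent of half this angle, whatever the lens; pixels are square), "cx", "cy" (the principal point, pixels), "extrinsics" (4x4, takes a point from camera to world coordinates). Camera axes: x right, y down, z forward; pixel columns grow to the right and rows downward; lengths in m; the calibration is good to about 2 mm. A picture is of the moment at which its call begins. camera_params takes no time and is no camera call.
- robot.close_job(): hands the job in; it is judged then, once.
The state is a dict: "time": time; "q": joint angles; "dq": joint speeds; "tau": joint torques, N m; "tcp_pos": TCP position; "orientation": TCP orientation; "ft_force": force on the tool from outside, world axes, zero at the start; "moment": the same for the moment, N m; "gripper_width": finger opening in m; "gripper_force": force on a finger pad.
Only numpy, scipy, OpenCV 4.12 (cv2) and the standard library are available. Lean on these libraries where they do the work, as an engineer would, in place of code of your own. Each camera call takes 0.05 s, during which the arm holds its last target. There are 200 camera calls.

TASK

Two steel fittings lie on the rails in front of the two-bay loading rack: a hollow pipe sleeve and a solid spool with a narrow waist. Push the hollow sleeve along its rails onto the peg in the bay behind it until it hangs on the peg, fully home against the back wall, moving the sliding cover out of the way if it is over that bay. Then slide the cover fully over the bay that now holds the sleeve, to its end stop; leave the spool and the other stock nearby where they are.

Things in the scene. Friction and masses are not known exactly. Their poses are not given: they have to be found in the camera images.
- rack: Fixed loading rack, base 245 (x) x 232 (y) x 12 mm: a grey box with two bays at the far end, a pair of rails before each. Origin on the table under the centre of the box; x runs along the rails into the box (pushing direction), y to the left bay, z up. The lanes' middles are at y = +55 mm (left) and -55 mm (right).
- bay_left (a point): Middle of the left bay's floor (rack x 0, y +55, z 12 mm). Both bays are alike: open in front and on top, inside from rack x = -54 to +50 mm (back wall's inner face), 104 mm wide between 6 mm walls whose tops are 100 mm high.
- bay_right (a point): Middle of the right bay's floor (rack x 0, y -55, z 12 mm).
- peg_left (a point): Tip of the left peg (rack x -2, y +55, z 70 mm): a fixed level steel peg, diameter 18, 52 mm long, that points from the bay's back wall along rack -x towards the rails.
- peg_right (a point): Tip of the right peg (rack x -2, y -55, z 70 mm), as the left one.
- rails_left (a point): On the left lane's middle, at the near end of its rails (rack x -175, y +55, z 37 mm, rail centre height). Each lane has two round steel rails, diameter 10, 36 mm apart, running to rack x = -25 mm, just inside the bay; a sleeve that is fully home has left the rails and hangs on the peg.
- rails_right (a point): The same point for the right lane (y -55 mm).
- home_left (a point): Where the sleeve's centre is when it hangs fully home on the left (+y) peg: rack x +20, y +55, z 62 mm. Axes as the rack's.
- home_right (a point): The same for the right (-y) peg: rack x +20, y -55, z 62 mm.
- cover (a joint): Position of the flat sliding cover along the rack's y (m). 0: fully over the right bay (end stop); 0.11: fully over the left bay (end stop); between: over part of both. It stays where it is left; 2 to 4 N moves it. Aluminium plate 112 (x) x 108 (y) x 6 mm, underside 101, top 107 mm high.
- cover_handle (a point): Centre of the cover's handle, a dark steel bar standing up along the middle of the cover: 60 long (rack x), 12 thick (rack y), 24 mm high, from the cover's top (107 mm) to 131 mm. Push it sideways or pinch it.
- sleeve: Hollow steel pipe sleeve lying on the rails of one lane (left or right) in front of the box: outer diameter 56, bore 34, length 60 mm, about 0.7 kg. Origin at its centre (65 mm high on the rails); x is its axis, along the lane; it may roll about x.
- spool: Solid steel spool without a bore, lying on the other lane's rails, not to be moved: two discs of diameter 56, 18 mm thick, joined by a waist of diameter 30; 60 mm long, 0.75 kg. Origin at its centre; x is its axis.
- carton: Bystander: open cardboard carton 130 x 110 x 85 mm beside the rack. Origin under its centre.
- outlet_a: Bystander: dark steel weld outlet, a cone 72 mm wide and 36 mm high, standing beside the rack. Origin under its centre.
- outlet_b: Bystander: another such weld outlet. Origin under its centre.
Things that resemble listed ones, but are neither listed nor needed, are in the scene too. Leave any pink look-alike of the sleeve alone.

How it is judged:
On the way:
1. the sleeve hangs fully home on the peg of its bay (((distance between sleeve and home_left below 0.008 m and angle between the x axis of sleeve and the x axis of rack, either way round below 0.12 rad) or (distance between sleeve and home_right below 0.008 m and angle between the x axis of sleeve and the x axis of rack, either way round below 0.12 rad))), for 0.2 s.
At the end, for the whole second after the job is handed in: The sleeve is at rest on the peg of one bay, its centre within 8 mm of the home point and its axis within 0.12 rad of the rack's x, and the cover is within 5 mm of its end stop over that same bay (((distance between sleeve and home_left below 0.008 m and angle between the x axis of sleeve and the x axis of rack, either way round below 0.12 rad and value of joint cover above 0.105 m and linear speed of sleeve below 0.02 m/s) or (distance between sleeve and home_right below 0.008 m and angle between the x axis of sleeve and the x axis of rack, either way round below 0.12 rad and value of joint cover below 0.005 m and linear speed of sleeve below 0.02 m/s))); the robot touches nothing.
It fails at once if the spool is moved more than 15 mm (distance of spool from where it was at the start of the episode above 0.015 m).
It fails at once if a bystander is moved more than 30 mm (distance of any of carton, outlet_a, outlet_b from where it was at the start of the episode above 0.03 m).
It also fails if it takes over 54 s, if anything falls off the work surface, if the arm or the gripper's body presses on something with over 40 N, if the wrist force passes 120 N, or if a joint passes its speed limit or range.

## Working session

There is one attempt and no reset: what is moved stays moved. The work goes in short steps, Python scripts to look and compute and a tool call to move; the robot and the scene stay as the last step left them, time stands still between calls to the robot, and variables do not carry over. Pictures are saved under pics/ and viewed, at most 10 in all, crops included, and the job is handed in when it is done.

Besides the shell and the picture viewer there is one more tool, called after "Emit:" in YAML: its name, and indented under it one key for each argument. step_arm: Moves the arm, as the interface text tells. Its arguments: {"type":"object","properties":{"increments":{"type":"array"},"squeeze":{"type":"number"}},"required":["increments"]}

```bash
mkdir -p pics; ls; python3 - <<'E'
from rig import robot, optics
import cv2,numpy as np
print(robot.state(), robot.grip_depth)
for n in("top","side"):
    cv2.imwrite(f"pics/{n}0.png",optics.read_camera(n)); print(n,optics.camera_params(n))
E
```

```text
pics
{'time': 0.0, 'q': array([ 1.07748325e+00,  3.07552735e-01,  1.50765896e+00, -4.61823489e-06,
        1.32837902e+00, -7.34837877e-02]), 'dq': array([ 2.99489207e-03, -5.93411136e-05, -3.84850599e-04, -2.26162052e-03,
        3.13848366e-04,  2.65346454e-04]), 'tau': array([ 1.76231872e-03, -4.57548594e+01, -2.51918167e+01,  2.88836727e-04,
        1.33758009e-02,  1.63061594e-05]), 'tcp_pos': array([0.23406362, 0.52445589, 0.23039807]), 'orientation': array([-3.13959965e+00, -1.42224090e-04,  2.72176434e+00]), 'ft_force': array([ 0.57361524, -0.65811388,  0.74288803]), 'moment': array([-0.01206   , -0.01336042,  0.00869314]), 'gripper_force': 0.0, 'gripper_width': 0.08567867362876432} 0.0187
top {'fov_y': 47.63574790352866, 'cx': 326.5592694124598, 'cy': 234.2816329742574, 'extrinsics': array([[ 0.07157676, -0.97672018,  0.20222379,  0.32703693],
       [-0.99742414, -0.06913943,  0.01910019,  0.04147045],
       [-0.0046739 , -0.20307002, -0.97915306,  1.13362231],
       [ 0.        ,  0.        ,  0.        ,  1.        ]])}
side {'fov_y': 54.3083817566017, 'cx': 309.56463530115775, 'cy': 232.06038786978087, 'extrinsics': array([[-0.97817591, -0.11565332,  0.17261575,  0.40884339],
       [-0.20742824,  0.49533841, -0.8435718 ,  0.76795166],
       [ 0.01205867, -0.86096699, -0.50851787,  0.54953553],
       [ 0.        ,  0.        ,  0.        ,  1.        ]])}
```

View pics/top0.png

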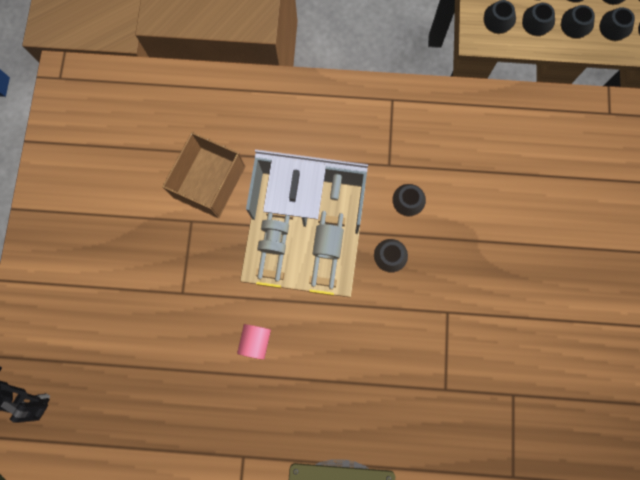

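View pics/side0.png

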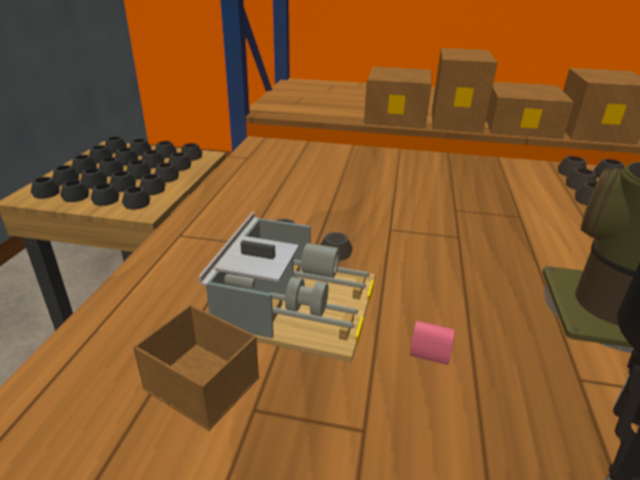

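The top view shows the spool (273,235) on the left lane, the sleeve (328,240) on the right lane, and the cover (handle at 294,185) mostly over the left bay. The right peg is visible at (337,186). The carton is at (205,175), the outlets at (408,200) and (391,255), and the pink decoy at (254,341). The side view agrees. I'll zoom in to measure the rack.

```bash
python3 - <<'E'
import cv2
a=cv2.imread("pics/top0.png")[140:305,235:400]
cv2.imwrite("pics/topc.png",cv2.resize(a[:,:150],None,fx=3.6*1.0,fy=3.6,interpolation=cv2.INTER_CUBIC))
E
```

```text
(no output)
```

View pics/topc.png

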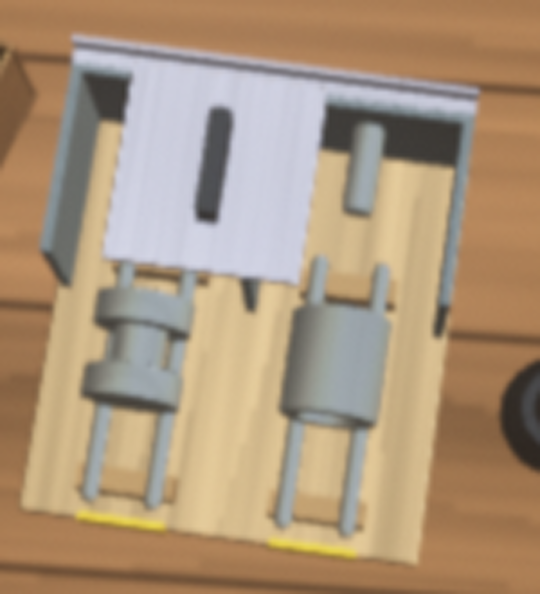

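The crop shows the base front corners at (22,508) and (417,563), the rail ends, the cover's four corners, the handle, and the sleeve spanning about (290–388, 300–420). I'll cast these points to world coordinates.

```bash
cat > h.py <<'E'
import numpy as np
from rig import robot, optics
def ray(n,u,v):
    p=optics.camera_params(n); f=240/np.tan(np.radians(p["fov_y"]/2)); E=p["extrinsics"]
    return E[:3,3], E[:3,:3]@np.array([(u-p["cx"])/f,(v-p["cy"])/f,1.])
def onz(n,u,v,z):
    o,d=ray(n,u,v); return o+d*(z-o[2])/d[2]
E
python3 - <<'E'
from h import *
c=lambda u,v,z: onz("top",(u+.5)/3.6+234.5,(v+.5)/3.6+139.5,z)
pts=dict(bL=(22,508,.012),bR=(417,563,.012),wL=(42,248,.1),wR=(443,305,.1),rail1=(90,500,.037),rail2=(153,507,.037),rail3=(283,527,.037),rail4=(347,535,.037),
cFL=(104,258,.107),cFR=(298,283,.107),cBR=(325,92,.107),cBL=(133,68,.107),h1=(222,108,.131),h2=(207,221,.131),
pegtip=(357,212,.079),sF=(329,415,.085),sB=(345,302,.085),sL=(290,360,.065),sR=(384,370,.065))
P={k:c(*v) for k,v in pts.items()}
for k,v in P.items(): print(k,v.round(4))
d=lambda a,b:print(a,b,np.linalg.norm(P[a]-P[b]).round(4),np.degrees(np.arctan2(*(P[a]-P[b])[1::-1])).round(2))
for a,b in [("bL","bR"),("wL","wR"),("rail1","rail2"),("rail3","rail4"),("rail1","rail3"),("rail2","rail4"),("cFL","cFR"),("cBL","cBR"),("cBL","cFL"),("cBR","cFR"),("h1","h2"),("sB","sF"),("sL","sR")]: d(a,b)
E
```

```text
bL [0.4481 0.2336 0.012 ]
bR [0.4327 0.005  0.012 ]
wL [0.5809 0.2224 0.1   ]
wR [0.5645 0.0025 0.1   ]
rail1 [0.4526 0.1916 0.037 ]
rail2 [0.4512 0.1559 0.037 ]
rail3 [0.4451 0.082  0.037 ]
rail4 [0.4432 0.0459 0.037 ]
cFL [0.576  0.1872 0.107 ]
cFR [0.5695 0.0815 0.107 ]
cBR [0.6782 0.0747 0.107 ]
cBL [0.6847 0.1815 0.107 ]
h1 [0.6572 0.1284 0.131 ]
h2 [0.5941 0.1312 0.131 ]
pegtip [0.619  0.0528 0.079 ]
sF [0.5025 0.06   0.085 ]
sB [0.5658 0.0558 0.085 ]
sL [0.5352 0.0842 0.065 ]
sR [0.5332 0.0317 0.065 ]
bL bR 0.2292 86.16
wL wR 0.2205 85.74
rail1 rail2 0.0358 87.73
rail3 rail4 0.0362 86.95
rail1 rail3 0.1098 86.11
rail2 rail4 0.1102 85.86
cFL cFR 0.1059 86.5
cBL cBR 0.1069 86.55
cBL cFL 0.1089 -3.0
cBR cFR 0.1089 -3.54
h1 h2 0.0631 -2.49
sB sF 0.0635 -3.84
sL sR 0.0526 87.87
```

Emit:
step_arm:
  increments: [0,0,-0.226,0,0,0,-1,0,0,-0.226,0,0,0,-1,0,0,0,-0.27,-0.26,0,-1,0,0,0,-0.27,-0.26,0,-1,0,0,0,-0.27,-0.26,0,-1,0,0,0,-0.27,-0.26,0,-1,0,0,0,-0.27,-0.26,0,-1,0,0,0,-0.27,-0.26,0,-1,0,0,0,-0.27,-0.26,0,-1,0,0,0,0,0,0,-1]

```text
time: 1.35
tcp_pos: [0.5022, 0.2312, 0.2308]
orientation: [-3.14, 0.001, 3.071]
ft_force: [-1.3, -0.4, -0.1]
gripper_width: -0.0001
gripper_force: 0.0
```

```bash
cat >> h.py <<'E'
O=np.array([.6226,.1076]); YAW=-.0645
def where():
    s=robot.state(); c,n=np.cos(YAW),np.sin(YAW); d=s["tcp_pos"][:2]-O
    print("t",round(s["time"],2),"rack xy",(np.array([[c,n],[-n,c]])@d).round(4),"z",s["tcp_pos"][2].round(4),"rpy",s["orientation"].round(3),"F",s["ft_force"].round(1),"w",round(s["gripper_width"],3))
E
python3 -c "from h import *; where()"
```

```text
t 1.35 rack xy [-0.1281  0.1156] z 0.2308 rpy [-3.140e+00  1.000e-03  3.071e+00] F [-1.3 -0.4 -0.1] w -0.0
```

Emit:
step_arm:
  increments: [0,0,0,-0.213,-0.213,0,-1,0,0,0,-0.213,-0.213,0,-1,0,0,0,-0.213,-0.213,0,-1,0,0,0,-0.213,-0.213,0,-1,0,0,0,0,0,0.25,-1,0,0,0,0,0,0.25,-1,0,0,0,0,0,0.15,-1,0,0,0,0,0,0.1,-1,0,0,0,0,0,0,-1]

```text
time: 2.48
tcp_pos: [0.6177, 0.0992, 0.1176]
orientation: [-3.141, -0.003, 3.078]
ft_force: [0.4, 0.2, 0.1]
gripper_width: 0.0001
gripper_force: 0.0
```

```bash
python3 -c "
from h import *; where()
import cv2; cv2.imwrite('pics/t1.png',np.hstack([cv2.resize(optics.read_camera('top')[130:310,230:400],(400,424)),cv2.resize(optics.read_camera('side')[200:370,190:390],(400,424))]))"
```

```text
t 2.48 rack xy [-0.0044 -0.0087] z 0.1176 rpy [-3.141e+00 -3.000e-03  3.078e+00] F [0.4 0.2 0.1] w 0.0
```

View pics/t1.png

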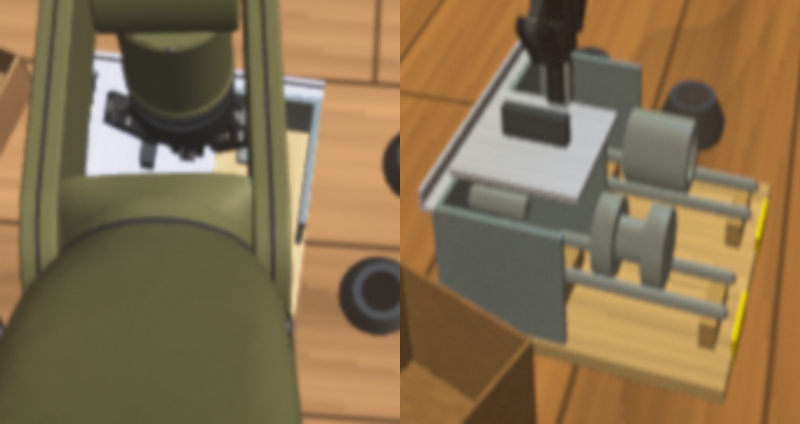

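The side view (right half) shows the shut fingers just behind the handle, on its −y side and clear of the cover plate. The sleeve and spool haven't moved. I'll push +y now.

Emit:
step_arm:
  increments: [0,0,0,0,0.05,0,-1,0,0,0,0,0.05,0,-1,0,0,0,0,0.05,0,-1,0,0,0,0,0.05,0,-1,0,0,0,0,0.03,0,-1,0,0,0,0,0.02,0,-1,0,0,0,0,0,0,-1]

```text
time: 3.45
tcp_pos: [0.6209, 0.1364, 0.1184]
orientation: [3.141, -0.001, 3.077]
ft_force: [-0.4, -0.7, -0.0]
gripper_width: 0.0
gripper_force: 0.0
```

```bash
python3 -c "
from h import *; where()"
```

```text
t 3.45 rack xy [-0.0036  0.0286] z 0.1184 rpy [ 3.141e+00 -1.000e-03  3.077e+00] F [-0.4 -0.7 -0. ] w 0.0
```

Emit:
step_arm:
  increments: [0,0,0,0,0.02,0,-1,0,0,0,0,0.02,0,-1,0,0,0,0,0,0,-1]

```text
time: 3.82
tcp_pos: [0.6213, 0.1422, 0.1185]
orientation: [3.141, -0.001, 3.077]
ft_force: [-1.0, -0.6, 0.9]
gripper_width: 0.0
gripper_force: 0.3
```

```bash
python3 -c "
from h import *; where()
import cv2; cv2.imwrite('pics/t2.png',cv2.resize(optics.read_camera('side')[200:370,190:390],(600,510)))"
```

```text
t 3.83 rack xy [-0.0035  0.0344] z 0.1185 rpy [ 3.141e+00 -1.000e-03  3.077e+00] F [-1.  -0.6  0.9] w 0.0
```

View pics/t2.png

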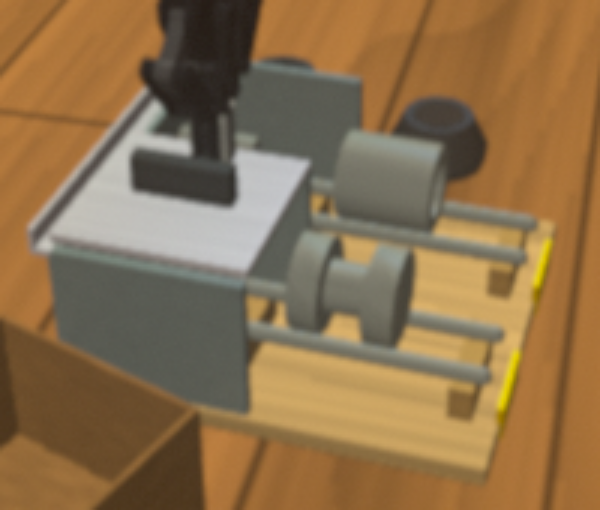

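The cover is now flush with the left wall and the right bay is open. I'll retreat and go in front of the sleeve.

Emit:
step_arm:
  increments: [0,0,0,0,-0.053,0,-1,0,0,0,0,0,-0.2,-1,0,0,0,0,0,-0.2,-1,0,0,0,0.2525,-0.136,0,-1,0,0,0,0.2525,-0.136,0,-1,0,0,0,0.2525,-0.136,0,-1,0,0,0,0.2525,-0.136,0,-1,0,0,0,0,0,0.2,-1,0,0,0,0,0,0,-1]

```text
time: 5.0
tcp_pos: [0.4628, 0.0618, 0.1479]
orientation: [-3.141, -0.003, 3.076]
ft_force: [1.3, -0.7, 0.7]
gripper_width: -0.0004
gripper_force: 0.0
```

```bash
python3 -c "
from h import *; where()"
```

```text
t 5.0 rack xy [-0.1565 -0.056 ] z 0.1479 rpy [-3.141e+00 -3.000e-03  3.076e+00] F [ 1.3 -0.7  0.7] w -0.0
```

Emit:
step_arm:
  increments: [0,0,0,0,0.007,0.25,-1,0,0,0,0,0,0.2,-1,0,0,0,0,0,0.13,-1,0,0,0,0,0,0,-1,0,0,0,-0.06,0,0,-1,0,0,0,-0.06,0,0,-1,0,0,0,-0.06,0,0,-1,0,0,0,0,0,0,-1]

```text
time: 6.0
tcp_pos: [0.4932, 0.0616, 0.0623]
orientation: [3.141, 0.002, 3.077]
ft_force: [-0.4, 0.7, -0.6]
gripper_width: 0.0005
gripper_force: 0.0
```

```bash
python3 -c "
from h import *; where()
import cv2; cv2.imwrite('pics/t3.png',cv2.resize(optics.read_camera('side')[200:370,190:390],(600,510)))"
```

```text
t 6.0 rack xy [-0.1262 -0.0542] z 0.0623 rpy [3.141e+00 2.000e-03 3.077e+00] F [-0.4  0.7 -0.6] w 0.0
```

View pics/t3.png

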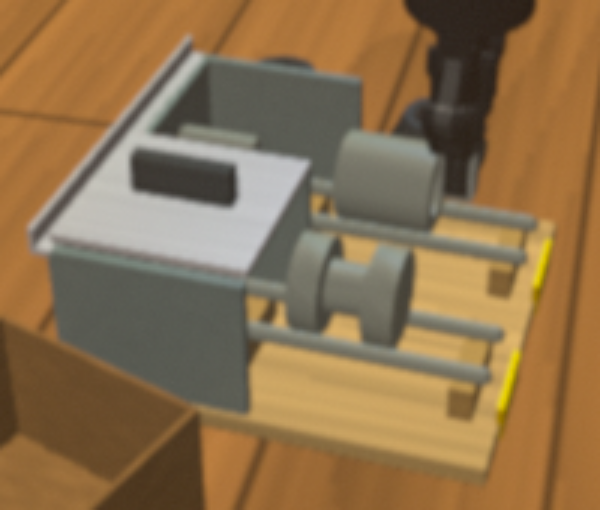

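The fingers are right at the sleeve's front face, centred on the lane. I'll push.

Emit:
step_arm:
  increments: [0,0,0,-0.06,0,0,-1,0,0,0,-0.06,0,0,-1,0,0,0,-0.06,0,0,-1,0,0,0,-0.06,0,0,-1,0,0,0,-0.06,0,0,-1,0,0,0,-0.06,0,0,-1,0,0,0,-0.06,0,0,-1,0,0,0,-0.06,0,0,-1,0,0,0,0,0,0,-1]

```text
time: 7.18
tcp_pos: [0.5617, 0.057, 0.061]
orientation: [-3.141, -0.004, 3.077]
ft_force: [-1.6, -0.3, -1.2]
gripper_width: -0.0001
gripper_force: 1.0
```

```bash
python3 -c "
from h import *; where()
import cv2; cv2.imwrite('pics/t4.png',cv2.resize(optics.read_camera('side')[200:370,190:390],(600,510)))"
```

```text
t 7.17 rack xy [-0.0575 -0.0544] z 0.061 rpy [-3.141 -0.004  3.077] F [-1.6 -0.3 -1.2] w -0.0
```

View pics/t4.png

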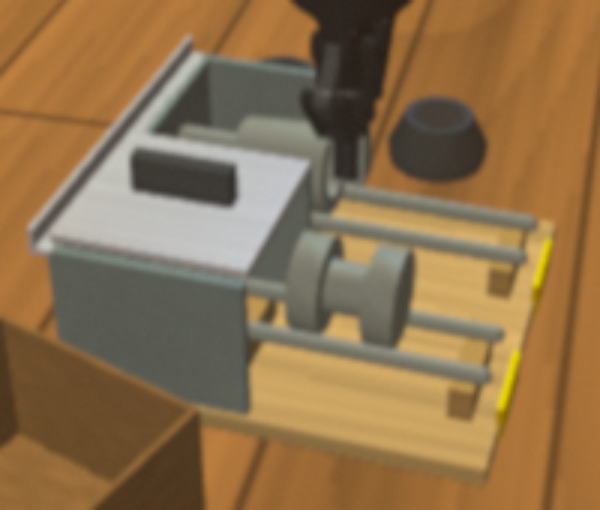

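The sleeve is moving straight along the rails into the bay and is starting onto the peg. I'll continue more slowly.

Emit:
step_arm:
  increments: [0,0,0,-0.04,0,0,-1,0,0,0,-0.04,0,0,-1,0,0,0,-0.04,0,0,-1,0,0,0,-0.04,0,0,-1,0,0,0,-0.04,0,0,-1,0,0,0,0,0,0,-1]

```text
time: 7.98
tcp_pos: [0.5951, 0.055, 0.0622]
orientation: [3.141, 0.002, 3.077]
ft_force: [-0.4, -0.8, 0.6]
gripper_width: 0.0
gripper_force: 0.0
```

Emit:
step_arm:
  increments: [0,0,0,-0.02,0,0,-1,0,0,0,0,0,0,-1]

```text
time: 8.22
tcp_pos: [0.5961, 0.0549, 0.062]
orientation: [3.142, -0.001, 3.077]
ft_force: [-4.1, 0.2, 2.6]
gripper_width: -0.0
gripper_force: 1.8
```

Emit:
step_arm:
  increments: [0,0,0,-0.02,0,0,-1,0,0,0,0,0,0,-1]

```text
time: 8.48
tcp_pos: [0.5991, 0.0547, 0.062]
orientation: [-3.142, -0.001, 3.077]
ft_force: [-4.3, 0.0, 3.1]
gripper_width: -0.0003
gripper_force: 2.2
```

```bash
python3 -c "
from h import *; where()"
```

```text
t 8.47 rack xy [-0.0201 -0.0543] z 0.062 rpy [-3.142e+00 -1.000e-03  3.077e+00] F [-4.3  0.   3.1] w -0.0
```

Emit:
step_arm:
  increments: [0,0,0,-0.02,0,0,-1,0,0,0,0,0,0,-1]

```text
time: 8.72
tcp_pos: [0.6024, 0.0545, 0.0619]
orientation: [3.142, 0.0, 3.077]
ft_force: [-4.6, -0.0, 2.7]
gripper_width: -0.0001
gripper_force: 2.0
```

Emit:
step_arm:
  increments: [0,0,0,-0.015,0,0,-1,0,0,0,0,0,0,-1]

```text
time: 8.98
tcp_pos: [0.6034, 0.0544, 0.0617]
orientation: [3.142, -0.002, 3.077]
ft_force: [-6.7, 1.0, 4.9]
gripper_width: 0.0001
gripper_force: 3.2
```

```bash
python3 -c "
from h import *; where()"
```

```text
t 8.97 rack xy [-0.0157 -0.0543] z 0.0617 rpy [ 3.142e+00 -2.000e-03  3.077e+00] F [-6.7  1.   4.9] w 0.0
```

Emit:
step_arm:
  increments: [0,0,0,-0.02,0,0,-1,0,0,0,0,0,0,-1]

```text
time: 9.22
tcp_pos: [0.6034, 0.0544, 0.0614]
orientation: [-3.141, -0.008, 3.077]
ft_force: [-12.7, 0.3, 8.4]
gripper_width: 0.0001
gripper_force: 5.9
```

Emit:
step_arm:
  increments: [0,0,0,-0.02,0,0,-1,0,0,0,0,0,0,-1]

```text
time: 9.48
tcp_pos: [0.6033, 0.0545, 0.0611]
orientation: [-3.141, -0.014, 3.077]
ft_force: [-16.6, 1.0, 11.5]
gripper_width: -0.0003
gripper_force: 8.5
```

```bash
python3 -c "
from h import *; where()
import cv2; cv2.imwrite('pics/t5.png',cv2.resize(optics.read_camera('side')[200:340,190:330],(600,600)))"
```

```text
t 9.47 rack xy [-0.0158 -0.0543] z 0.0611 rpy [-3.141 -0.014  3.077] F [-16.6   1.   11.5] w -0.0
```

View pics/t5.png

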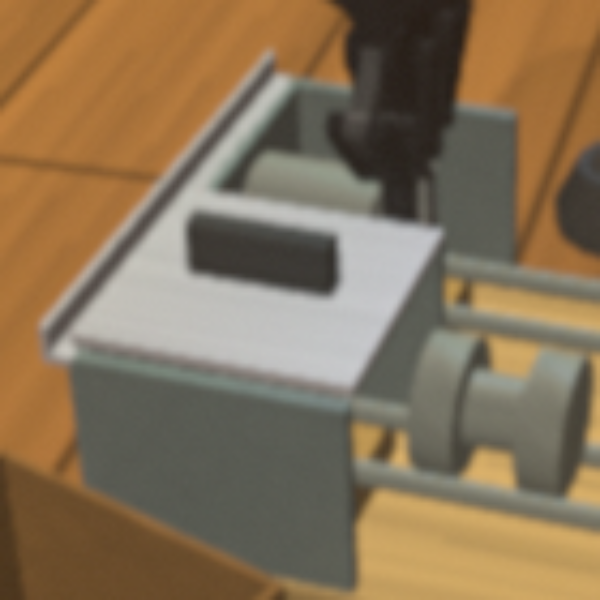

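The sleeve is against the wall: the force rises with no further motion. I'll back off and go around to the +y side of the handle.

Emit:
step_arm:
  increments: [0,0,0,0.13,0,0,-1,0,0,0,0.2,0,0,-1,0,0,0,0,0,-0.25,-1,0,0,0,0,0,-0.3,-1,0,0,0,0,0,-0.25,-1,0,0,0,-0.143,0.32,0,-1,0,0,0,-0.143,0.32,0,-1,0,0,0,-0.143,0.32,0,-1,0,0,0,0,0,0,-1]

```text
time: 10.65
tcp_pos: [0.6385, 0.2005, 0.1819]
orientation: [3.139, 0.005, 3.08]
ft_force: [0.7, -0.5, 0.6]
gripper_width: -0.0
gripper_force: 0.0
```

```bash
python3 -c "
from h import *; where()"
```

```text
t 10.65 rack xy [0.0099 0.0938] z 0.1819 rpy [3.139 0.005 3.08 ] F [ 0.7 -0.5  0.6] w -0.0
```

Emit:
step_arm:
  increments: [0,0,0,0.06,0,0.2,-1,0,0,0,0,0,0.15,-1,0,0,0,0,0,0.07,-1,0,0,0,0,0,0,-1,0,0,0,0,-0.06,0,-1,0,0,0,0,-0.06,0,-1,0,0,0,0,-0.07,0,-1,0,0,0,0,-0.07,0,-1,0,0,0,0,-0.07,0,-1,0,0,0,0,0,0,-1]

```text
time: 11.9
tcp_pos: [0.6221, 0.1463, 0.1187]
orientation: [-3.141, -0.001, 3.076]
ft_force: [-0.5, 0.1, -0.1]
gripper_width: -0.0002
gripper_force: 0.0
```

Emit:
step_arm:
  increments: [0,0,0,0,-0.07,0,-1,0,0,0,0,-0.07,0,-1,0,0,0,0,-0.07,0,-1,0,0,0,0,-0.07,0,-1,0,0,0,0,-0.07,0,-1,0,0,0,0,-0.07,0,-1,0,0,0,0,-0.04,0,-1,0,0,0,0,0,0,-1]

```text
time: 12.9
tcp_pos: [0.6187, 0.078, 0.119]
orientation: [-3.141, 0.001, 3.076]
ft_force: [1.1, -0.8, -0.1]
gripper_width: -0.0002
gripper_force: 0.0
```

```bash
python3 -c "
from h import *; where()"
```

```text
t 12.9 rack xy [-0.002  -0.0298] z 0.119 rpy [-3.141e+00  1.000e-03  3.076e+00] F [ 1.1 -0.8 -0.1] w -0.0
```

Emit:
step_arm:
  increments: [0,0,0,0,-0.025,0,-1,0,0,0,0,0,0,-1]

```text
time: 13.15
tcp_pos: [0.6184, 0.0751, 0.119]
orientation: [-3.141, 0.001, 3.077]
ft_force: [-0.1, -0.4, 1.0]
gripper_width: 0.0001
gripper_force: 0.0
```

Emit:
step_arm:
  increments: [0,0,0,0,-0.02,0,-1,0,0,0,0,0,0,-1]

```text
time: 13.4
tcp_pos: [0.6182, 0.0726, 0.119]
orientation: [3.141, 0.001, 3.077]
ft_force: [0.3, 2.3, 1.2]
gripper_width: 0.0003
gripper_force: 1.1
```

Emit:
step_arm:
  increments: [0,0,0,0,-0.02,0,-1,0,0,0,0,0,0,-1]

```text
time: 13.65
tcp_pos: [0.6181, 0.0722, 0.1191]
orientation: [3.136, 0.001, 3.076]
ft_force: [0.3, 8.9, -0.7]
gripper_width: 0.0
gripper_force: 4.9
```

```bash
python3 -c "
from h import *; where()"
```

```text
t 13.65 rack xy [-0.0022 -0.0356] z 0.1191 rpy [3.136e+00 1.000e-03 3.076e+00] F [ 0.3  8.9 -0.7] w 0.0
```

The cover has reached its end stop: the force jumped to 8.9 N with no motion. I'll back off, lift, move aside and check.

Emit:
step_arm:
  increments: [0,0,0,0,0.12,0,-1,0,0,0,0,0,-0.25,-1,0,0,0,0,0,-0.35,-1,0,0,0,0.3,0.2,0,-1,0,0,0,0.3,0.2,0,-1,0,0,0,0.2,0.3,0,-1,0,0,0,0.2,0.3,0,-1,0,0,0,0.1,0.35,0,-1,0,0,0,0.1,0.35,0,-1,0,0,0,0,0,0,-1]

```text
time: 14.9
tcp_pos: [0.4544, 0.3569, 0.2087]
orientation: [3.141, 0.0, 3.082]
ft_force: [-0.7, -0.2, -0.4]
gripper_width: -0.0002
gripper_force: 0.0
```

```bash
python3 -c "
from h import *; where()
import cv2; cv2.imwrite('pics/t6.png',np.hstack([cv2.resize(optics.read_camera('top')[130:310,230:400],(400,424)),cv2.resize(optics.read_camera('side')[200:370,190:390],(400,424))]))"
```

```text
t 14.9 rack xy [-0.1839  0.238 ] z 0.2087 rpy [3.141 0.    3.082] F [-0.7 -0.2 -0.4] w -0.0
```

View pics/t6.png

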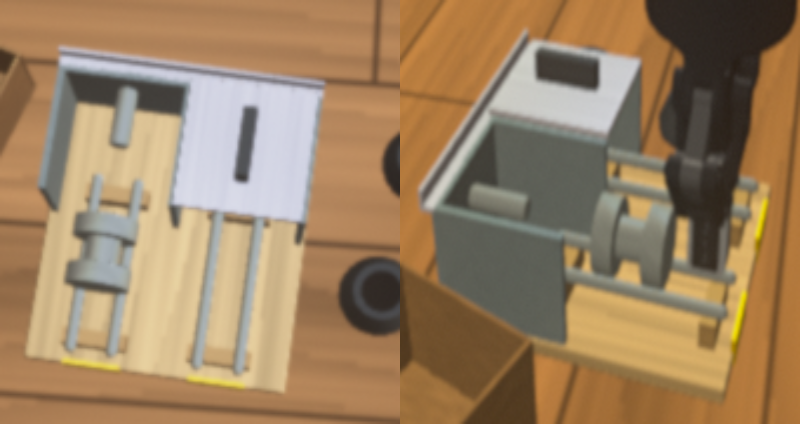

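The cover is fully over the right bay, with its handle at (246,145). The right rails are empty, the spool hasn't moved, and the arm is clear. Handing in.

```bash
python3 -c "
from rig import robot; print(robot.close_job())"
```

```text
the job is handed in; nothing more can be done
None
```

I pushed the sleeve onto the right peg until it stopped against the back wall, slid the cover over that bay to its end stop, left the spool and other stock in place, and handed the job in at about 15 s; no verdict came back.

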